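# Thread the spacer rings onto the eccentric drive spindle of a bench mixer

### The arm

A 6-joint arm with a two-finger parallel gripper is mounted at the origin on a cart in front of the work surface, level with it; the furniture and walls round the work are solid. World frame = base frame: x ahead of the robot, y to its left, z up, the work surface at z = 0. Lengths are in m, angles in rad, forces in N, time in s.
With the tool pointing down it reaches from about 0.2 to 0.875 m from the base axis. Payload 3.4 kg.
Tool frame: the origin (TCP) lies between the finger pads; the fingertips stand 25 mm ahead of it and the grasp point (between the pads) lies 6 mm ahead of it (r.nose_length is the z of the fingertips in the tool frame, in m); z points along the fingers, y is the line along which they close (so a half turn about z gives the same grasp; the last joint's range is limited). The gripper opens to 94 mm and grips with 3 to 60 N. Pads are 16 mm wide; open, the fingers measure 119 mm over their backs; the gripper's body (75 mm by 177 mm) begins 78 mm behind the grasp point.
Start: joints at [-1.349, 0.276, 1.505, -0, 1.361, -0.121], TCP at [0.193, -0.542, 0.23] pointing down, gripper open.
Joint ranges: [-2.89, 2.89], [-0.75, 2.08], [0.22, 2.7], [-1.18, 4.32], [0.11, 2.71], [-2.7, 2.7]. Speed limits (rad/s): [2.57, 2.57, 3.14, 3.14, 3.14, 3.14].

### API

Orientations are given as a unit quaternion [w, x, y, z].
In Python, from plant import r, gripper_to, inverse_kinematics, vision, models, telemetry gives the robot as it stands. Calls block until the motion is done:
- r.move_to(position, orientation): joint-space move of the TCP to a pose.
- r.move_l(position, rot=None, vel=0.15, guard=None): straight line of the TCP; rot=None keeps the orientation; vel is the mean speed in m/s. With guard (N) it stops when the force on the tool has changed by that much, and returns True; else False.
- r.movej(angles): joint-space move.
- gripper_to(opening, f_grip=None): finger opening in m; f_grip is the grip in N (None keeps the last); returns when the fingers have stopped.
- r.hold(seconds).
- inverse_kinematics(position, orientation): joint angles nearest the present ones, or None.
- vision.snapshot(name): name is "scene" or "top" or "wrist"; returns the picture (400x640x3 uint8, red, green, blue); there is no depth.
- vision.get_calibration(name): a dict with "fx", "fy", "cx", "cy" (pixels), "position" and "orientation" of the camera in the world. Camera axes: x right, y down, z forward; pixel columns grow to the right and rows downward; lengths in m; the calibration is good to about 2 mm. The wrist camera is an equidistant fisheye: a pixel r from the principal point sees the ray r / f radians off the axis. A picture is of the moment at which its call begins: read the wrist's pose just before it. get_calibration takes no time and is no camera call; for the wrist camera it gives the pose at the moment of the call.
A pose or a line that the arm cannot do raises r.PlanningError and nothing moves.
- r.sign_off(): hands the job in; it is judged then, once.
Trained networks look in the newest picture that a camera, given by its name, has taken for a name from the list of things; names that differ only in an ending like _2 or _b are one class to them, and where a whole thing is asked for, a point or a joint stands for the part that bears it (a point fixed in the world has none). Each returns a list of dicts, best first, with "score" (0 to 1); they miss things now and then, are a little off and sometimes report something else, mostly with a low value. They report only what shows in the picture. A call takes as long as a camera call. They do not tell look-alikes from the thing itself.
- models.boxes_of(thing, camera): "at" ([x, y, z] in m, in world coordinates, good to about 4 mm: the middle of the surface that is visible of it).
- models.regions_of(thing, camera): "pixels" (400x640 bool, what is visible of it).
- models.mark_of(thing, camera): "at" ([x, y, z] in m, in world coordinates, good to about 4 mm: a listed point, or the origin of a listed thing).
Readings, each from a call of its own:
- telemetry.current_t(): time.
- telemetry.current_joints(): joint angles.
- telemetry.current_dq(): joint speeds.
- telemetry.current_joint_efforts(): joint torques, N m.
- telemetry.current_ee_pos(): TCP position.
- telemetry.current_tool_rot(): TCP orientation.
- telemetry.current_wrist_force(): force on the tool from outside, world axes, zero at the start.
- telemetry.current_torque(): the same for the moment, N m.
- telemetry.current_opening(): finger opening in m.
- telemetry.current_finger_force(): force on a finger pad.
Only numpy, scipy, OpenCV 4.12 (cv2) and the standard library are available. Lean on these libraries where they do the work, as an engineer would, in place of code of your own. Each camera call takes 0.05 s, during which the arm holds its last target. There are 200 camera calls.

### The job

The bench mixer's cup is off and its three steel spacer rings must go back on the bare drive spindle: the thickest first, seated on the shoulder, then the medium one flat on it, then the thinnest on top. Do not let go of a ring before it sits (no dropping down the spindle), feel for the spindle with a light touch and press gently: 60 N on the mixer or the stack would bend the spindle. Leave the tube rack, dropper bottle, vial and timer where they are.

Things in the scene. Friction and masses are not known exactly. Their poses are not given: they have to be found in the camera images.
- mixer: A low white bench mixer without its cup, fixed to the bench: housing 130 x 112 mm, flat grey collar 84 mm in diameter on top, up to 60 mm. Origin: centre of its underside, on the motor's upright axis; z up; knob at its own -x side. On the collar, centred on the axis, lies a drive disc 64 mm in diameter, 5 mm thick; the drive is stiff and does not turn under light forces.
- shaft_seat (a point): Point on the motor's axis, 75 mm above the mixer's underside: level with the flat top of the shaft's shoulder (30 mm in diameter, 10 mm high, on the drive disc), where the first ring seats. The shaft (shoulder and spindle) is eccentric: its axis stands 6 mm to one side of this point, in a direction that differs each time and is not measured: see it or feel for it.
- shaft_top (a point): Point on the motor's axis, 121 mm above the mixer's underside: level with the flat tip of the upright spindle, which rises 46 mm from the shoulder, 14 mm in diameter, with a 1.5 mm bevel round the tip. The spindle itself stands 6 mm to one side of this point, direction not measured (same as the shoulder). A ring has 1.5 mm of play all round it.
- ring_thick_center (a point): A flat plain steel spacer ring, lying flat, outside diameter 44 mm, bore 17 mm, 18 mm thick (the thickest of three alike but for thickness). This point is its centre, half-way up; z along the bore.
- ring_medium_center (a point): A flat plain steel spacer ring, lying flat, outside diameter 44 mm, bore 17 mm, 12 mm thick (the middle one of three alike but for thickness). This point is its centre, half-way up; z along the bore.
- ring_thin_center (a point): A flat plain steel spacer ring, lying flat, outside diameter 44 mm, bore 17 mm, 7 mm thick (the thinnest of three alike but for thickness). This point is its centre, half-way up; z along the bore.
- rack: Bystander: blue acrylic tube rack, 62 x 148 mm, 66 mm high, loose. Origin: centre of its underside, z up.
- dropper_bottle: Bystander: small white dropper bottle, 27 mm diameter, 63 mm high, loose, standing. Origin: centre of its underside. Close behind it (+x) stands the tall beige analyser, fixed: 410 mm high, front face at world x = 0.60, from y = -0.32 to y = 0.24; keep the arm clear of it.
- vial: Bystander: small brown glass vial, 25 mm diameter, 50 mm high, loose, standing. Origin: centre of its underside.
- timer: Bystander: small white timer with keys, 66 x 58 mm, 20 mm high, loose, lying flat. Origin: centre of its underside.
Things that resemble listed ones, but are neither listed nor needed, are in the scene too. Leave any turquoise look-alike of the part that bears ring_thick_center alone.

How it is judged:
On the way, in this order (a step that is already met when the one before it is completed fails the run):
1. the thickest ring sits flat on the shoulder, round the spindle (z of ring_thick_center in the frame of mixer between 0.0818 and 0.0862 m and horizontal distance between ring_thick_center and mixer below 0.0095 m and angle between the z axis of ring_thick_center and the z axis of mixer, either way round below 0.08 rad), for 0.2 s.
2. the medium ring sits flat on the thickest (all of step 1 and z of ring_medium_center in the frame of mixer between 0.0968 and 0.1012 m and horizontal distance between ring_medium_center and mixer below 0.0095 m and angle between the z axis of ring_medium_center and the z axis of mixer, either way round below 0.08 rad), for 0.2 s.
3. the thinnest ring sits flat on top (all of step 2 and z of ring_thin_center in the frame of mixer between 0.1063 and 0.1107 m and horizontal distance between ring_thin_center and mixer below 0.0095 m and angle between the z axis of ring_thin_center and the z axis of mixer, either way round below 0.08 rad), for 0.2 s.
At the end, for the whole second after the job is handed in: All three rings are round the spindle, released and at rest, flat (within 0.08 rad), in the order thick, medium, thin from below, each with its centre within 2.2 mm of its stacked height (84, 99 and 108.5 mm above the mixer's origin) and within 9.5 mm of the motor's axis (all of step 3 and linear speed of each of ring_thick, ring_medium, ring_thin below 0.02 m/s); the robot touches nothing.
It fails at once if a ring is pressed on the mixer with more than 60 N (contact force between any of ring_thick, ring_medium, ring_thin and mixer above 60 N).
It fails at once if the robot presses on the mixer with more than 60 N (contact force between any of the fingers, the arm and mixer above 60 N).
It fails at once if a ring is dropped down the spindle (faster than 0.4 m/s there) ((horizontal distance between ring_thick_center and mixer below 0.0095 m and z of ring_thick_center in the frame of mixer below 0.119 m and linear speed of ring_thick above 0.4 m/s) or (horizontal distance between ring_medium_center and mixer below 0.0095 m and z of ring_medium_center in the frame of mixer below 0.119 m and linear speed of ring_medium above 0.4 m/s) or (horizontal distance between ring_thin_center and mixer below 0.0095 m and z of ring_thin_center in the frame of mixer below 0.119 m and linear speed of ring_thin above 0.4 m/s)).
It fails at once if a bystander is moved more than 20 mm or tipped (distance of any of rack, dropper_bottle, vial, timer from where it was at the start of the episode above 0.02 m or angle between any of rack, dropper_bottle, vial, timer's own z axis and vertical above 0.4 rad).
It also fails if it takes over 72 s, if anything falls off the work surface, if the arm or the gripper's body presses on something with over 40 N, if the wrist force passes 120 N, or if a joint passes its speed limit or range.

## Working session

There is one attempt and no reset: what is moved stays moved. The work goes in short steps, each a Python script; the robot and the scene stay as the last script left them, time stands still between calls to the robot, and variables do not carry over. Pictures are saved under pics/ and viewed, at most 10 in all, crops included, and the job is handed in when it is done.

```bash
ls; mkdir -p pics; python3 - <<'E'
from plant import r, gripper_to, inverse_kinematics, vision, models, telemetry
import cv2,numpy as np
for c in ("scene","top"):
    im=vision.snapshot(c); cv2.imwrite(f"pics/{c}0.png",im[:,:,::-1])
    k=vision.get_calibration(c); print(c,{a:np.round(b,3) for a,b in k.items()})
    for t in ("mixer","shaft_top","ring_thick_center","ring_medium_center","ring_thin_center","rack","dropper_bottle","vial","timer"):
        print(t,[(np.round(d["at"],3).tolist(),round(d["score"],2)) for d in models.mark_of(t,c)])
print(telemetry.current_t(),r.nose_length,telemetry.current_tool_rot())
E
```

```text
pics
scene {'fx': np.float64(392.409), 'fy': np.float64(392.409), 'cx': np.float64(312.499), 'cy': np.float64(200.235), 'position': array([-0.195, -0.328,  0.828]), 'orientation': array([-0.34 ,  0.797, -0.455,  0.203])}
mixer [([0.445, 0.239, -0.002], 0.79)]
shaft_top [([0.45, 0.237, 0.124], 0.72)]
ring_thick_center [([0.484, -0.208, 0.01], 0.78), ([0.536, 0.031, 0.012], 0.74), ([0.49, 0.098, 0.007], 0.58)]
ring_medium_center [([0.45, -0.114, 0.008], 0.63)]
ring_thin_center [([0.45, 0.017, 0.006], 0.44), ([0.56, -0.044, -0.002], 0.44)]
rack [([0.557, 0.456, -0.001], 0.58)]
dropper_bottle [([0.561, -0.046, -0.005], 0.54)]
vial []
timer [([0.453, -0.351, 0.002], 0.85)]
top {'fx': np.float64(476.921), 'fy': np.float64(476.921), 'cx': np.float64(317.226), 'cy': np.float64(194.013), 'position': array([0.423, 0.047, 1.354]), 'orientation': array([-0.022,  0.713, -0.7  ,  0.015])}
mixer [([0.447, 0.234, -0.001], 0.94)]
shaft_top [([0.44, 0.238, 0.123], 0.82)]
ring_thick_center [([0.537, 0.031, 0.01], 0.71), ([0.495, 0.096, 0.012], 0.7), ([0.48, -0.21, 0.007], 0.59)]
ring_medium_center [([0.454, -0.111, 0.007], 0.67)]
ring_thin_center [([0.449, 0.015, 0.003], 0.44)]
rack [([0.559, 0.458, -0.002], 0.85)]
dropper_bottle [([0.561, -0.045, -0.001], 0.59)]
vial [([0.57, -0.179, -0.002], 0.38)]
timer [([0.45, -0.341, 0.001], 0.68), ([0.562, 0.458, -0.001], 0.61)]
1.0 0.025 [5.99193956e-05 9.85345433e-01 1.70570727e-01 1.41765133e-05]
```

View pics/scene0.png

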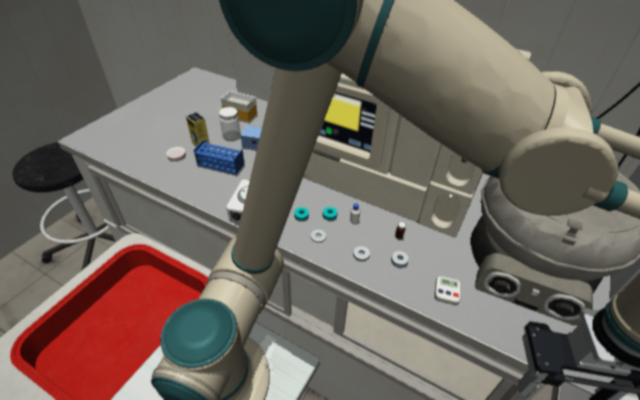

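View pics/top0.png

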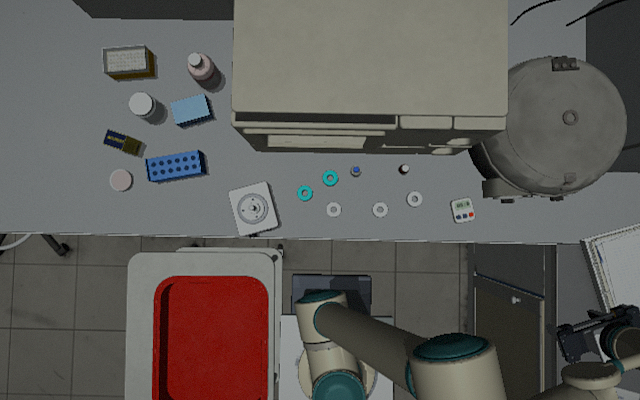

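The scene shows three steel rings at top px (334,209), (380,210) and (414,199), and two turquoise look-alikes at (305,193) and (330,178), which I'll leave alone. The mixer is at (253,207). The networks call the steel rings thin, medium and thick respectively. I'll check this close up with the wrist camera.

```bash
cat > h.py <<'E'
from plant import r, gripper_to, inverse_kinematics, vision, models, telemetry
import cv2,numpy as np
from scipy.spatial.transform import Rotation as R
D=[0,1,0,0]
def wsnap(name):
    k=vision.get_calibration("wrist"); im=vision.snapshot("wrist")
    cv2.imwrite(f"pics/{name}.png",im[:,:,::-1]); np.save(f"pics/{name}.npy",k,allow_pickle=True); return im,k
def Rk(k): return R.from_quat(k["orientation"],scalar_first=True)
def px2w(k,u,v,z):   # fisheye pixel -> world point at height z
    a=np.array([(u-k["cx"])/k["fx"],(v-k["cy"])/k["fy"]]); t=np.hypot(*a)
    d=Rk(k).apply([*(np.sin(t)*a/max(t,1e-9)),np.cos(t)]); p=np.array(k["position"]); return p+d*(z-p[2])/d[2]
def w2px(k,P):
    c=Rk(k).inv().apply(np.asarray(P,float)-k["position"]); rr=np.hypot(c[...,0],c[...,1]); t=np.arctan2(rr,c[...,2])
    return np.stack([k["cx"]+k["fx"]*t*c[...,0]/rr,k["cy"]+k["fy"]*t*c[...,1]/rr],-1)
def marks(t,c): return [(np.round(d["at"],4).tolist(),round(d["score"],2)) for d in models.mark_of(t,c)]
E
python3 - <<'E'
from h import *
r.move_to([0.44,-0.12,0.17],D)
im,k=wsnap("w1"); print({a:np.round(b,3) for a,b in k.items()})
for t in ("thick","medium","thin"): print(t,marks(f"ring_{t}_center","wrist"))
r.move_to([0.40,0.236,0.24],D)
im,k=wsnap("w2"); print({a:np.round(b,3) for a,b in k.items()})
print(marks("mixer","wrist"),marks("shaft_top","wrist"),marks("shaft_seat","wrist"))
u=w2px(k,[0.446,0.236,0.12]); print(u,telemetry.current_t())
a=cv2.imread("pics/w1.png");b=cv2.imread("pics/w2.png")
x,y=int(u[0]),int(u[1]); b=b[max(0,y-75):y+75,max(0,x-100):x+100]; print(b.shape,x,y)
cv2.imwrite("pics/w2c.png",cv2.resize(b,None,fx=4,fy=4,interpolation=cv2.INTER_CUBIC))
E
```

```text
{'fx': np.float64(309.707), 'fy': np.float64(309.707), 'cx': np.float64(320.497), 'cy': np.float64(200.251), 'position': array([ 0.513, -0.121,  0.323]), 'orientation': array([-0.089, -0.701,  0.702,  0.088])}
thick [([0.4823, -0.2104, 0.0102], 0.93), ([0.4928, 0.1005, 0.0097], 0.91)]
medium [([0.4538, -0.1151, 0.0082], 0.82)]
thin [([0.4538, 0.0136, 0.0067], 0.6)]
{'fx': np.float64(309.707), 'fy': np.float64(309.707), 'cx': np.float64(320.497), 'cy': np.float64(200.251), 'position': array([0.473, 0.235, 0.392]), 'orientation': array([-0.09 , -0.701,  0.702,  0.088])}
[([0.4462, 0.2331, 0.0023], 0.95)] [([0.4442, 0.2367, 0.118], 0.65)] [([0.4463, 0.2405, 0.0755], 0.58)]
[319.03663544 153.03782256] 4.5583
(150, 200, 3) 319 153
```

View pics/w1.png

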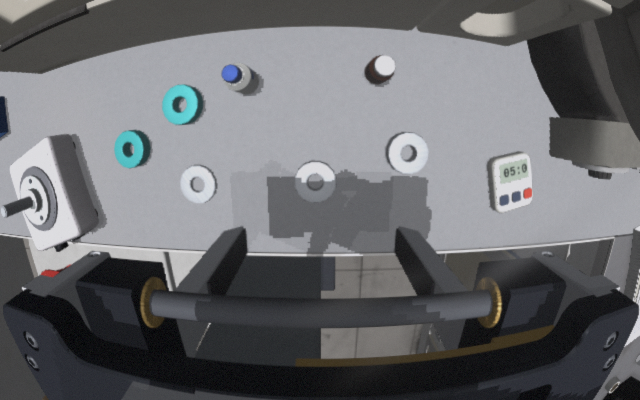

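View pics/w2c.png

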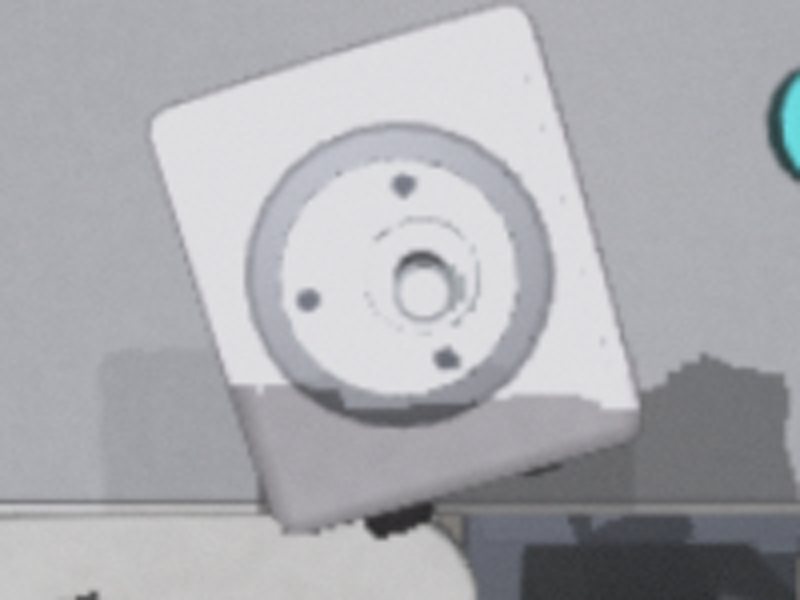

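w1 shows the thick ring at px (408,153), medium at (316,181), thin at (198,184), and the turquoise pair at (131,149) and (181,104). In the w2 crop the spindle tip is at crop px (424,291) and the collar centre at (400,274), so the spindle is offset to the right (−y). Next I'll view each ring with the same camera geometry, so that calibration errors cancel.

```bash
python3 - <<'E'
from h import *
k=np.load("pics/w2.npy",allow_pickle=True).item()
f=lambda x,y:((x+.5)/4-.5+219,(y+.5)/4-.5+78)
for n,x,y,z in (("tip",423.5,291,.121),("collar",400,274,.06),("disc",400,277,.065),("shoulder",422,276,.075)):
    print(n,np.round(px2w(k,*f(x,y),z),4), f(x,y))
print("tip diam",px2w(k,*f(396,291),.121)-px2w(k,*f(451,291),.121))
row=[]
for t,h,p in (("thin",.007,(.4525,.0145)),("medium",.012,(.4535,-.113)),("thick",.018,(.482,-.2095))):
    r.move_to([p[0]-.046,p[1],.24-.121+h],D)
    im,k=wsnap("r_"+t); g=models.regions_of(f"ring_{t}_center","wrist")
    u=w2px(k,[*p,h]); 
    g=[m for m in g if m["pixels"][int(u[1])-25:int(u[1])+25,int(u[0])-25:int(u[0])+25].any()]
    m=g[0]["pixels"].astype(np.uint8); cs,_=cv2.findContours(m,cv2.RETR_CCOMP,cv2.CHAIN_APPROX_NONE)
    for c in sorted(cs,key=len)[::-1][:2]:
        e=cv2.fitEllipse(c); print(t,round(g[0]["score"],2),len(c),np.round(e[0],2),np.round(e[1],2),np.round(px2w(k,*e[0],h),4))
    cx,cy=int(u[0]),int(u[1]); c=cv2.resize(im[cy-33:cy+33,cx-33:cx+33,::-1],(264,264),interpolation=cv2.INTER_CUBIC); print(cx-33,cy-33); row.append(c)
cv2.imwrite("pics/rings.png",np.hstack(row)); print(telemetry.current_t(),np.round(telemetry.current_ee_pos(),4))
E
```

```text
tip [0.4485 0.2312 0.121 ] (324.5, 150.375)
collar [0.4475 0.2366 0.06  ] (318.625, 146.125)
disc [0.4471 0.2366 0.065 ] (318.625, 146.875)
shoulder [0.4481 0.2309 0.075 ] (324.125, 146.625)
tip diam [-2.33325077e-06  1.20458212e-02  0.00000000e+00]
thin 0.57 137 [319.42 156.16] [47.23 47.92] [0.4505 0.0154 0.007 ]
thin 0.57 54 [318.92 156.67] [18.19 19.81] [0.45   0.0158 0.007 ]
287 120
medium 0.9 136 [323.27 154.04] [47.78 48.05] [ 0.4526 -0.1152  0.012 ]
medium 0.9 55 [323.49 153.6 ] [19.05 19.26] [ 0.453  -0.1154  0.012 ]
287 120
thick 0.72 135 [322.83 150.78] [46.4  47.39] [ 0.4839 -0.2111  0.018 ]
thick 0.72 55 [322.37 149.55] [18.4  20.97] [ 0.485  -0.2107  0.018 ]
287 119
6.9 [ 0.4354 -0.2077  0.1367]
```

View pics/rings.png

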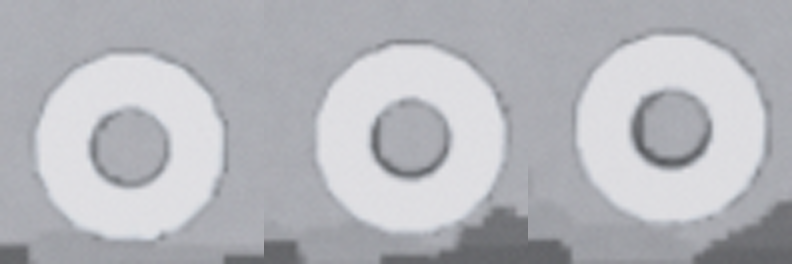

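The dark rim inside the bore grows from left to right (thin, medium, thick), which confirms the order. The spindle is at about (0.4483, 0.2310), 5.7 mm from the motor axis. I'll pick the thick ring first.

```bash
cat >> h.py <<'E'
SP=np.array([.4483,.2310])
def P(): return np.array(telemetry.current_ee_pos())
def grasp(x,y,h,tz=.028):
    gripper_to(.07); 
    r.move_to([x,y,.09],D); r.move_l([x,y,tz],vel=.08); r.hold(.2); p0=P()
    gripper_to(.02,20); r.hold(.1); print("grasp at",np.round(p0,4),"now",np.round(P(),4),"open",round(telemetry.current_opening(),4),"F",telemetry.current_finger_force())
    r.move_l([x,y,.1+tz],vel=.15); r.move_to([x,y,.2],D); print("lift",telemetry.current_opening(),telemetry.current_wrist_force(),telemetry.current_t())
E
python3 - <<'E'
from h import *
grasp(.4842,-.2109,.018)
x,y=SP
r.move_to([x,y,.2],D); r.move_l([x,y,.162],vel=.08); r.hold(.3)
print(np.round(P(),4),telemetry.current_wrist_force(),telemetry.current_t())
im,k=wsnap("p1"); u=w2px(k,[x,y,.121]).astype(int); print(u)
c=im[max(0,u[1]-60):u[1]+60,max(0,u[0]-80):u[0]+80,::-1]; cv2.imwrite("pics/p1c.png",cv2.resize(c,None,fx=4,fy=4))
E
```

```text
grasp at [ 0.4846 -0.2111  0.0285] now [ 0.4842 -0.2108  0.028 ] open 0.0435 F 20.00010791234672
lift 0.043561979848957974 [ 0.88089015 -0.20204032 -1.76437444] 10.8167
[0.4485 0.2311 0.1625] [-0.3673277  -0.61305165 -1.61905414] 13.3667
[320 233]
```

View pics/p1c.png

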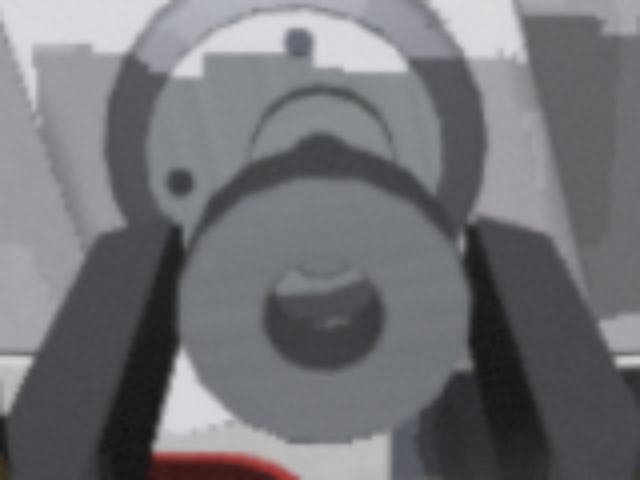

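The ring is held centrally between the fingers, and the spindle tip is visible through the bore at crop px (320,280). I'll descend with the guard on.

```bash
cat >> h.py <<'E'
def insert(zseat,ztip,xy=SP,g=4.):
    """guarded descent; spiral search if it stops on the tip. z are TCP heights."""
    offs=[(0,0)]+[(q*np.cos(a),q*np.sin(a)) for q in (.0015,.003) for a in np.arange(0,2*np.pi,np.pi/3)]
    for o in offs:
        x,y=xy[0]+o[0],xy[1]+o[1]
        p=P(); r.move_l([x,y,max(p[2],ztip+.004) if p[2]>ztip-.004 else p[2]],vel=.05)
        r.hold(.15)
        hit=r.move_l([x,y,zseat-.003],vel=.03,guard=g); p=P()
        print("off",np.round(o,4),hit,np.round(p,4),np.round(telemetry.current_wrist_force(),1),round(telemetry.current_t(),2))
        if p[2]<ztip-.004: return p
E
python3 - <<'E'
from h import *
p=insert(.103,.149); r.hold(.2); print(P(),telemetry.current_wrist_force())
E
```

```text
off [0 0] True [0.4483 0.231  0.103 ] [-1.1  0.6  4.9] 15.61
[0.4482905  0.23100109 0.10294146] [-0.15058832 -1.15364202  6.89149154]
```

The thick ring seated at exactly the expected height, with light contact. I'll release it and do the medium ring.

```bash
cat >> h.py <<'E'
def release():
    gripper_to(.062); r.hold(.1); p=P(); r.move_l([p[0],p[1],.2],vel=.12)
E
python3 - <<'E'
from h import *
release(); print(marks("ring_thick_center","wrist") if wsnap("s1") else 0)
grasp(.4528,-.1153,.012)
x,y=SP; r.move_to([x,y,.2],D); r.move_l([x,y,.158],vel=.08); r.hold(.2)
p=insert(.121,.149); r.hold(.2); print(P(),telemetry.current_wrist_force())
E
```

```text
[([0.5369, 0.0298, 0.0048], 0.76), ([0.4436, 0.2312, 0.0862], 0.7), ([0.4945, 0.0994, 0.0075], 0.57)]
grasp at [ 0.4532 -0.1155  0.0285] now [ 0.4528 -0.1153  0.028 ] open 0.0434 F 20.000160187482834
lift 0.04355102198379679 [ 0.28369332  0.51416907 -0.94664433] 22.1917
off [0 0] True [0.4482 0.231  0.121 ] [-0.7  0.3  3.3] 25.92
[0.44819685 0.23095173 0.12096616] [ 0.3855806  -0.82505298  5.97518613]
```

The medium ring seated at 0.121 as predicted. Now the thin ring.

```bash
python3 - <<'E'
from h import *
release()
grasp(.4503,.0156,.007,.027)
x,y=SP; r.move_to([x,y,.2],D); r.move_l([x,y,.158],vel=.08); r.hold(.2)
p=insert(.132,.148); r.hold(.2); print(P(),telemetry.current_wrist_force())
release(); r.move_to([.40,.236,.24],D); r.hold(.3)
im,k=wsnap("f"); print(telemetry.current_t())
for t in ("thick","medium","thin"): print(t,marks(f"ring_{t}_center","wrist"))
u=w2px(k,[x,y,.11]).astype(int); c=im[u[1]-60:u[1]+60,u[0]-80:u[0]+80,::-1]
cv2.imwrite("pics/fc.png",cv2.resize(c,None,fx=4,fy=4))
E
```

```text
grasp at [0.4507 0.0156 0.0275] now [0.4503 0.0156 0.0271] open 0.0421 F 20.00018239638848
lift 0.04199126162055809 [-0.76650986  0.42224694 -0.97997591] 31.875
off [0 0] True [0.4481 0.2309 0.1319] [-0.5 -0.1  4.5] 34.84
[0.44805315 0.2308354  0.13188321] [ 0.09927547 -0.0892046   5.38053451]
37.1
thick [([0.4966, 0.0997, 0.0077], 0.86), ([0.5405, 0.0293, 0.0076], 0.8)]
medium [([0.4485, 0.2325, 0.099], 0.51)]
thin [([0.4485, 0.2329, 0.111], 0.61)]
```

View pics/fc.png

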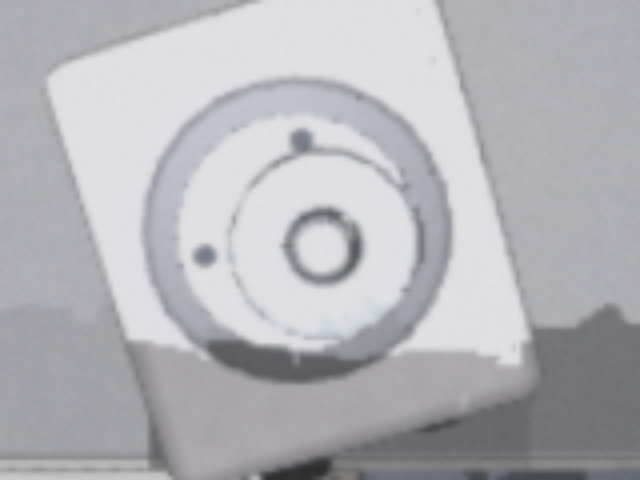

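The three rings are stacked round the spindle (tip at crop px (324,246)). The top one looks flat and the gripper is clear, so I'm handing in.

```bash
python3 -c "
from h import *
print(r.sign_off())"
```

```text
the job is handed in; nothing more can be done
None
```

All three rings are stacked thick, medium, thin on the spindle and released, each seated within 0.2 mm of its expected height at about 7 N or less, and the job was handed in at about 37 s; no verdict was reported back.

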